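Wind the glue press down one turn

ROBOT

A 7-joint arm with a two-finger parallel gripper is mounted at the origin on the work surface; the furniture and walls round the work are solid. World frame = base frame: x ahead of the robot, y to its left, z up, the work surface at z = 0. Lengths are in mm, angles in rad, forces in N, time in s.
With the tool pointing down it reaches from about 425 to 950 mm from the base axis. Payload 16.7 kg.
Tool frame: the origin (TCP) lies midway between the tips of the shut fingers; the grasp point (between the pads) lies 19 mm behind it (grasp_offset is the distance from the TCP to the grasp point, in mm); z points along the fingers, y is the line along which they close (so a half turn about z gives the same grasp; the last joint's range is limited). The gripper opens to 94 mm and grips with 3 to 60 N. Pads are 16 mm wide; open, the fingers measure 119 mm over their backs; the gripper's body (75 mm by 177 mm) begins 78 mm behind the grasp point.
Start: joints at [-1.401, 0.426, 0.074, 1.606, -0.034, 1.111, -0.067], TCP at [211.567, 640.948, 205.467] pointing down, gripper open.
Joint ranges: [-2.85, 2.85], [-0.5, 2.14], [-1.23, 1.37], [0.21, 2.46], [-1.02, 4.16], [0.16, 2.05], [-2.73, 2.73]. Speed limits (rad/s): [1.89, 1.89, 2.39, 2.39, 3.01, 3.01, 3.01].

INTERFACE

Orientations are given as a unit quaternion [x, y, z, w].
In Python, from bench import get_obs, camera, job_done, grasp_offset gives the robot as it stands. The module is installed in compiled form; this text tells all that it offers.
- The arm moves only by the tool play_rows, never from a script. Its argument "commands" is a list of rows, each a list of 5 numbers: the shift along the tool's x, y, z in mm, then the turn about the tool's z in degrees, then the finger opening in mm, from 0 to 94. In form: [[tx, ty, tz, roll, gripper], ...]. A call has 1 to 12 rows; each row is the pose to reach, as a shift and turn from the pose commanded when the call began, along the tool's axes at that moment; what a row does not reach only later rows make up. A row lasts 1/8 s, in which the tool goes at most 62.5 mm and 10.7 degrees, less where a joint would pass 70% of its speed; a pose out of reach is approached as far as the arm can. A call with a gripper value outside its range is refused whole. The fingers move at their own pace and stop on an object; "force" is the grip in N (left out, the last holds). Time passes only in rows, so rows that repeat a pose let the fingers close. It gives the time, the measured TCP pose, the force, the opening and the grip force at its end, in the units of the state.
- get_obs(): the state, without advancing time (a new reading comes with each control period).
- camera(name): name is "scene" or "top" or "wrist"; returns a dict with "frame" (480x640x3 uint8, red, green, blue), "mtx" (3x3 intrinsics, pixels), "D" ([k1, k2, p1, p2, k3] as OpenCV has them; the pictures are not rectified), "R" (3x3) and "t" (3): a world point X has camera coordinates R X + t. Camera axes: x right, y down, z forward; pixel columns grow to the right and rows downward; lengths in mm; the calibration is good to about 2 mm. A picture is of the moment at which its call begins. There is no depth.
- job_done(): hands the job in; it is judged then, once.
The state is a dict: "t": time; "joint_positions": joint angles; "qvel": joint speeds; "joint_efforts": joint torques, N m; "tool_pos": TCP position; "ee_rot": TCP orientation; "wrist_force": force on the tool from outside, world axes, zero at the start; "moment": the same for the moment, N m; "gripper_width": opening from 0.0 (shut) to 1.0 (fully open); "finger_force": force on a finger pad.
Only numpy, scipy, OpenCV 4.12 (cv2) and the standard library are available. Lean on these libraries where they do the work, as an engineer would, in place of code of your own. Each camera call takes 0.05 s, during which the arm holds its last target. There are 200 camera calls.

TASK

Wind the little glue press down by exactly one turn: push its red hand wheel once round, clockwise seen from above, by the upright black handle, so that the handle finishes where it began. Use the fingers only to push it, gently, without gripping or squeezing the handle. Leave the wooden block in the press, and everything that stands round it, as it is.

Things in the scene. Friction and masses are not known exactly. Their poses are not given: they have to be found in the camera images.
- press: Bench glue press, fixed to the worktop, 140 (y) x 110 (x) mm, 152 mm high without the handle; green base 18 mm thick, two steel columns at y = +-57 mm, green bridge on top, 140 mm along y, and the hand wheel level above it. Origin: centre of the base's underside on the worktop, below the wheel's axis; z up.
- press_wheel (a joint): Turning of the hand wheel about its vertical axis, rad, growing clockwise seen from above; it starts between -2.2 and 2.2, and one turn adds 6.283. It stays wherever it is left (friction about 0.15 N m, so about 2 N at the handle turns it) and has no stop near one turn either way. One turn clockwise lowers wheel, handle, screw and aluminium pressing plate together by 5 mm.
- wheel_hub (a point): Point on the wheel's vertical axis at the mid height of its rim, about 136 mm above the worktop. The rim is a red round bar 13 mm thick on a circle of radius 70 mm; three red spokes, one leading to the handle; hub 32 mm across, standing 16 mm above this point.
- handle_top (a point): Centre of the top of the upright black handle, which stands on the wheel's rim 70 mm from the axis, 60 mm above the rim's mid height (about 54 mm clear above the rim), 18 to 20 mm in diameter, free on all sides. A shelf board overhangs the worktop along the wall at the right, its underside 640 mm above the worktop: keep the wrist low and clear of it.
- handle: The upright black handle, rigid with the wheel. Origin on its axis at its foot, at the mid height of the rim, 60 mm below its top.
- wood_block: Wooden offcut, 60 x 90 x 18 mm, loose on the press's base under the pressing plate, which is 6 to 10 mm above it at first and 5 mm lower after the turn. Origin: centre of its underside. To be left alone.
- spool_red: Red spool standing on the worktop, 42 mm across, 60 mm high (the smaller red spool is only clutter). Origin: centre of its underside. To be left alone.
- tack_jar: Clear jar with a metal-coloured lid, 60 mm across, 82 mm high, standing on the worktop. Origin: centre of its underside. To be left alone.
- spool_cream: Cream-white spool standing on the worktop, 48 mm across, 55 mm high. Origin: centre of its underside. To be left alone.

How it is judged (in metres and radians):
On the way:
1. the fingers push on the handle in the middle part of the turn (the handle more than 120 mm from where it began) (distance of handle_top from where it was at the start of the episode above 0.12 m and contact force between the fingers and handle above 0.3 N), for 0.05 s.
At the end, for the whole second after the job is handed in: The wheel has gone clockwise through one turn: its joint reads between 3.3 and 9.3 rad, the top of the handle is within 13 mm of where it was at the start (5 mm of it is the lowering of the screw, so the wheel is within about 0.17 rad of one full turn), and the wheel is at rest (value of joint press_wheel between 3.3 and 9.3 rad and distance of handle_top from where it was at the start of the episode below 0.013 m and angular speed of handle below 0.1 rad/s); the robot touches nothing.
It fails at once if the handle is gripped, squeezed or struck (more than 20 N between fingers and handle) (contact force between the fingers and handle above 20 N).
It fails at once if the wooden block in the press is shifted by more than 15 mm (distance of wood_block from where it was at the start of the episode above 0.015 m).
It fails at once if the spool red is shifted or lifted by more than 15 mm, or tipped (distance of spool_red from where it was at the start of the episode above 0.015 m or angle between spool_red's own z axis and vertical above 0.3 rad).
It fails at once if the tack jar is shifted or lifted by more than 15 mm, or tipped (distance of tack_jar from where it was at the start of the episode above 0.015 m or angle between tack_jar's own z axis and vertical above 0.3 rad).
It fails at once if the spool cream is shifted or lifted by more than 15 mm, or tipped (distance of spool_cream from where it was at the start of the episode above 0.015 m or angle between spool_cream's own z axis and vertical above 0.3 rad).
It also fails if it takes over 61 s, if anything falls off the work surface, if the arm or the gripper's body presses on something with over 40 N, if the wrist force passes 120 N, or if a joint passes its speed limit or range.

## Working session

There is one attempt and no reset: what is moved stays moved. The work goes in short steps, Python scripts to look and compute and a tool call to move; the robot and the scene stay as the last step left them, time stands still between calls to the robot, and variables do not carry over. Pictures are saved under pics/ and viewed, at most 10 in all, crops included, and the job is handed in when it is done.

Besides the shell and the picture viewer there is one more tool, called after "Request:" in YAML: its name, and indented under it one key for each argument. play_rows: Moves the arm, as the interface text tells. Its arguments: {"type":"object","properties":{"commands":{"type":"array","items":{"type":"array","items":{"type":"number"}}},"force":{"type":"number"}},"required":["commands"]}

```bash
mkdir -p pics; python3 - <<'E'
from bench import *
import cv2,numpy as np
o=get_obs();print(o['t'],o['tool_pos'],o['ee_rot'],o['gripper_width'])
for n in("scene","top"):
    c=camera(n);cv2.imwrite(f"pics/{n}0.png",c["frame"][:,:,::-1]);np.savez(f"{n}0.npz",**c)
E
```

```text
0.0 [211.45970109 640.55595448 204.76667674] [ 1.58740910e-01  9.87320069e-01 -6.34277462e-04 -5.39156101e-05] 1.0025908579243283
```

View pics/scene0.png

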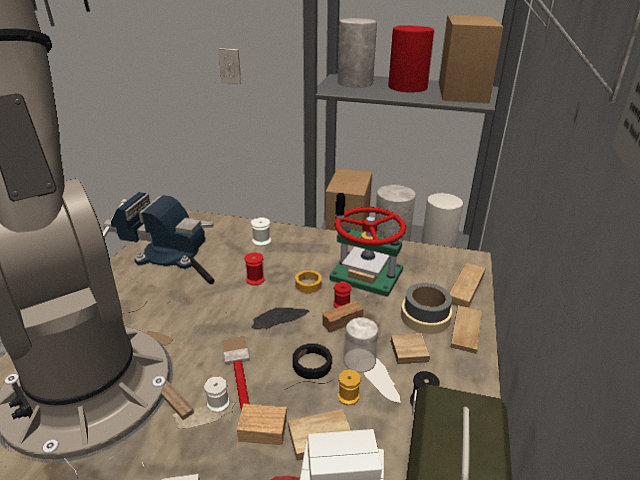

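View pics/top0.png

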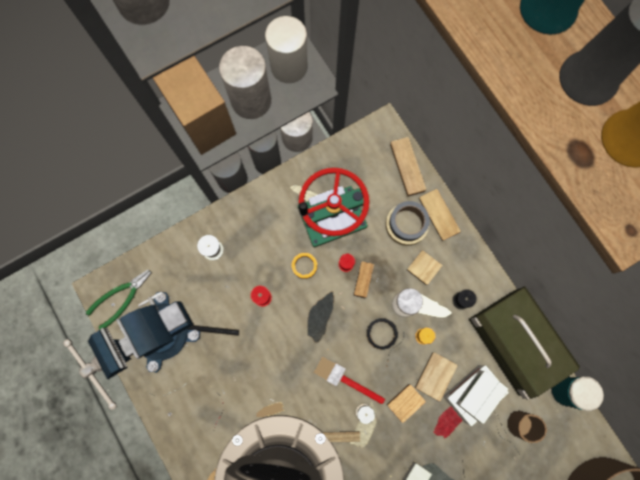

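```bash
cat > h.py <<'E'
import cv2,numpy as np
def load(f): return dict(np.load(f))
def proj(c,X): return cv2.projectPoints(np.array(X,float).reshape(-1,1,3),cv2.Rodrigues(c['R'])[0],c['t'],c['mtx'],c['D'])[0].reshape(-1,2)
def plane(c,uv,z):
    p=cv2.undistortPoints(np.array(uv,float).reshape(-1,1,2),c['mtx'],c['D']).reshape(-1,2)
    d=np.c_[p,np.ones(len(p))]@c['R']; o=-c['R'].T@c['t']
    return o+d*((z-o[2])/d[:,2])[:,None]
E
python3 - <<'E'
from h import *
for n in("top","scene"):
    c=load(n+"0.npz"); print(n,-c['R'].T@c['t'])
    print(proj(c,[[0,0,0],[300,0,0],[0,300,0],[211,641,205]]).round())
    f=c['frame']; s=6 if n=="top" else 5
    x,y=(270,145) if n=="top" else (310,170)
    cv2.imwrite(f"pics/{n}c.png",cv2.resize(f[y:y+110,x:x+130,::-1],None,fx=s,fy=s,interpolation=cv2.INTER_CUBIC)[:600])
c=load("top0.npz");f=c['frame'].astype(int)
m=((f[...,0]>120)&(f[...,1]<70)&(f[...,2]<70)).astype(np.uint8);m[:160]=0;m[245:]=0;m[:,:290]=0;m[:,380:]=0
pts=cv2.findNonZero(m);e=cv2.fitEllipse(cv2.convexHull(pts));print(e)
print(plane(c,[e[0],(304,209)],136), plane(c,[(304,209)],196))
print("others",plane(c,[(261,295),(209,246),(407,301)],60))
E
```

```text
top [ 278.04558079  -90.44341572 1196.17689697]
[[279. 482.]
 [278. 342.]
 [141. 485.]
 [-74. 396.]]
scene [-122.68837795 -678.47841399  653.48913681]
[[ 86. 386.]
 [228. 308.]
 [ 27. 306.]
 [ 45. 146.]]
((333.5511779785156, 201.66287231445312), (67.62496185302734, 69.3970718383789), 95.27042388916016)
[[ 591.79006962 -130.69443918  136.        ]
 [ 576.7332239   -67.08959168  136.        ]] [[559.82919719 -68.41128568 196.        ]]
others [[ 402.69076836   32.69183569   60.        ]
 [ 515.85125592  150.2759533    60.        ]
 [ 382.91471729 -290.10484969   60.        ]]
```

View pics/topc.png

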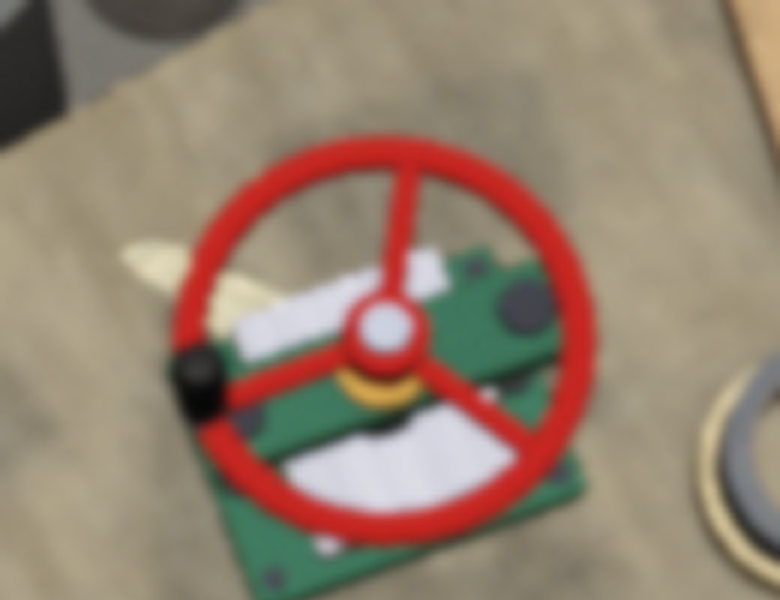

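View pics/scenec.png

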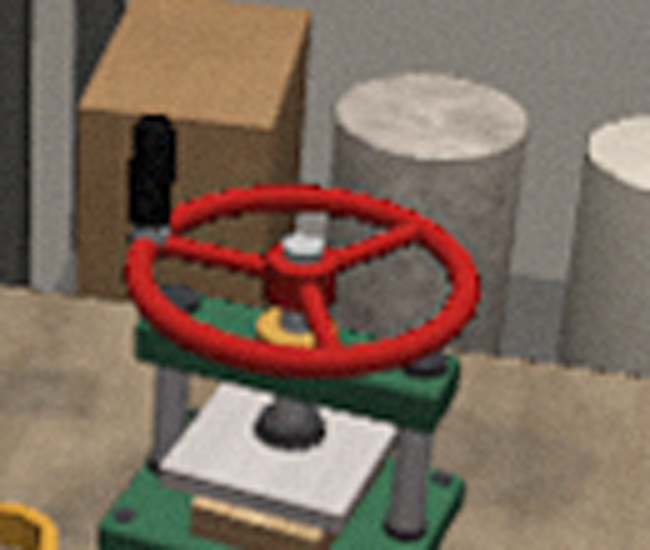

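Request:
play_rows:
  commands:
    - [0, 0, -50, 0, 0]
    - [0, 0, -95, 0, 0]
    - [-50, -56, -95, -5, 0]
    - [-100, -111, -95, -10, 0]
    - [-150, -167, -95, -18.3, 0]
    - [-200, -223, -95, -18.3, 0]
    - [-250, -278, -95, -18.3, 0]
    - [-300, -334, -95, -18.3, 0]
    - [-350, -390, -95, -18.3, 0]
    - [-400, -446, -95, -18.3, 0]
    - [-450, -501, -95, -18.3, 0]
    - [-500, -557, -95, -18.3, 0]

```text
t: 1.6
tool_pos: [462.6, 66.4, 300.6]
ee_rot: [-0.0, 1.0, 0.0, 0.0]
wrist_force: [-0.2, 1.1, 0.1]
gripper_width: 0.009
finger_force: 0.0
```

```bash
python3 - <<'E'
from bench import *
from h import *
from scipy.optimize import least_squares
o=get_obs();print(o['t'],o['tool_pos'],o['ee_rot'],o['joint_positions'])
ct=load("top0.npz");cs=load("scene0.npz")
C=plane(ct,[(333.55,201.66)],136)[0]
print(C,"hub proj scene",proj(cs,[C]))
f=lambda X:np.r_[proj(ct,[X])[0]-(303.4,206.2),proj(cs,[X])[0]-(340.8,194.3)]
r=least_squares(f,[560,-67,196]);X=r.x;print(X,r.fun)
d=X-C;print(np.hypot(*d[:2]),np.degrees(np.arctan2(d[1],d[0])))
E
```

```text
1.6 [462.55740401  66.41228886 300.58202127] [-3.76895392e-04  9.99999894e-01  2.27835280e-04  1.37648330e-04] [-0.78832299 -0.02819481  0.50454546  1.95103595  0.01415498  1.21488071
  1.28267708]
[ 591.79651818 -130.69207897  136.        ] hub proj scene [[370.13206993 224.77626423]]
[565.86837973 -67.11046873 194.85294375] [-0.07196413  0.0833707   0.11357311 -0.02049264]
68.66505314310713 112.18529333396941
```

Request:
play_rows:
  commands:
    - [-14, -32, 0, 0, 0]
    - [-28, -64, 0, 0, 0]
    - [-42, -96, 0, 0, 0]
    - [-56, -128, 0, 0, 0]
    - [-70, -160, 0, 0, 0]
    - [-70, -160, 0, 0, 0]
    - [-70, -160, 40, 0, 0]
    - [-70, -160, 60, 0, 0]
    - [-70, -160, 60, 0, 0]

```text
t: 2.72
tool_pos: [531.3, -90.7, 239.4]
ee_rot: [-0.001, 1.0, -0.0, -0.001]
wrist_force: [0.5, -0.3, 1.1]
gripper_width: 0.001
finger_force: 0.0
```

```bash
python3 - <<'E'
from bench import *
import cv2,numpy as np
o=get_obs();print(o['t'],o['tool_pos'],o['joint_positions'].round(2) if hasattr(o['joint_positions'],'round') else o['joint_positions'])
c=camera("scene");np.savez("scene1.npz",**c);w=camera("wrist")["frame"]
cv2.imwrite("pics/s1.png",np.hstack([cv2.resize(c["frame"][60:300,250:510],(400,370)),cv2.resize(w,(400,370))])[:,:,::-1])
E
```

```text
2.725 [531.33449522 -90.72319614 239.37982769] [-0.55  0.2   0.69  1.9  -0.14  1.09  1.77]
```

View pics/s1.png

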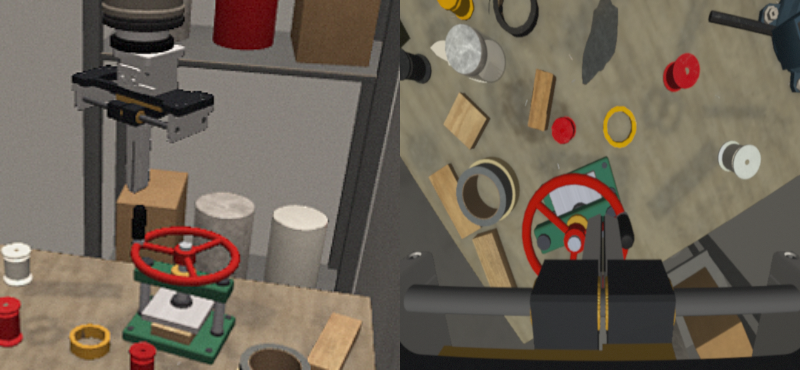

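Request:
play_rows:
  commands:
    - [0, 0, 30, 0, 0]
    - [0, 0, 60, 0, 0]
    - [0, 0, 77, 0, 0]
    - [0, 0, 77, 0, 0]

```text
t: 3.32
tool_pos: [532.2, -91.4, 163.4]
ee_rot: [-0.0, 1.0, -0.0, -0.0]
wrist_force: [0.6, 1.0, 0.3]
gripper_width: 0.005
finger_force: 0.0
```

```bash
cat > path.py <<'E'
import sys,numpy as np
from bench import get_obs
def path(a0,a1,n=12,C=(592,-131),R=70,zt=163):
    o=get_obs();p=o['tool_pos'];th=np.degrees(np.arctan2(p[1]-C[1],p[0]-C[0]))
    print("t",o['t'],"tcp",np.round(p,1),"ang",round(th%360,1),"r",np.hypot(p[0]-C[0],p[1]-C[1]).round(1),"F",np.round(o['wrist_force'],1),"j",np.round(o['joint_positions'],2))
    for a in np.linspace(a0,a1,n+1)[1:]:
        x=C[0]+R*np.cos(np.radians(a));y=C[1]+R*np.sin(np.radians(a))
        print([round(p[0]-x),round(y-p[1]),round(p[2]-zt),0,0],end=", ")
    print()
if __name__=="__main__": path(*[float(v) for v in sys.argv[1:3]])
E
python3 path.py 147 111
```

```text
t 3.325 tcp [532.2 -91.4 163.4] ang 146.5 r 71.7 F [0.6 1.  0.3] j [-0.5   0.3   0.66  1.98 -0.22  0.94  1.85]
[-3, 2, 0, 0, 0], [-5, 4, 0, 0, 0], [-8, 7, 0, 0, 0], [-10, 10, 0, 0, 0], [-13, 12, 0, 0, 0], [-16, 15, 0, 0, 0], [-19, 17, 0, 0, 0], [-22, 19, 0, 0, 0], [-25, 21, 0, 0, 0], [-28, 23, 0, 0, 0], [-31, 24, 0, 0, 0], [-35, 26, 0, 0, 0],
```

Request:
play_rows:
  commands:
    - [-3, 2, 0, 0, 0]
    - [-5, 4, 0, 0, 0]
    - [-8, 7, 0, 0, 0]
    - [-10, 10, 0, 0, 0]
    - [-13, 12, 0, 0, 0]
    - [-16, 15, 0, 0, 0]
    - [-19, 17, 0, 0, 0]
    - [-22, 19, 0, 0, 0]
    - [-25, 21, 0, 0, 0]
    - [-28, 23, 0, 0, 0]
    - [-31, 24, 0, 0, 0]
    - [-35, 26, 0, 0, 0]

```text
t: 4.82
tool_pos: [567.5, -65.5, 163.5]
ee_rot: [-0.0, 1.0, -0.0, -0.0]
wrist_force: [-2.8, -1.3, 0.3]
gripper_width: 0.005
finger_force: 1.0
```

```bash
python3 path.py 111 63
```

```text
t 4.825 tcp [567.5 -65.5 163.5] ang 110.5 r 69.9 F [-2.8 -1.3  0.3] j [-0.51  0.35  0.64  1.91 -0.25  0.96  1.82]
[-4, 1, 0, 0, 0], [-9, 3, 0, 0, 0], [-14, 4, 0, 0, 0], [-18, 4, 0, 0, 0], [-23, 5, 0, 0, 0], [-28, 4, 0, 0, 0], [-33, 4, 0, 0, 0], [-38, 3, 0, 0, 0], [-43, 2, 0, 0, 0], [-47, 1, 0, 0, 0], [-52, -1, 0, 0, 0], [-56, -3, 0, 0, 0],
```

Contact is made at about 3 N; I'll continue.

Request:
play_rows:
  commands:
    - [-4, 1, 0, 0, 0]
    - [-9, 3, 0, 0, 0]
    - [-14, 4, 0, 0, 0]
    - [-18, 4, 0, 0, 0]
    - [-23, 5, 0, 0, 0]
    - [-28, 4, 0, 0, 0]
    - [-33, 4, 0, 0, 0]
    - [-38, 3, 0, 0, 0]
    - [-43, 2, 0, 0, 0]
    - [-47, 1, 0, 0, 0]
    - [-52, -1, 0, 0, 0]
    - [-56, -3, 0, 0, 0]

```text
t: 6.32
tool_pos: [622.9, -69.3, 163.3]
ee_rot: [0.0, 1.0, -0.0, -0.001]
wrist_force: [-7.7, -6.5, 0.4]
gripper_width: 0.009
finger_force: 4.0
```

```bash
python3 path.py 63 9
```

```text
t 6.325 tcp [622.9 -69.3 163.3] ang 63.4 r 69.0 F [-7.7 -6.5  0.4] j [-0.46  0.45  0.62  1.79 -0.3   1.01  1.85]
[-6, -2, 0, 0, 0], [-10, -5, 0, 0, 0], [-15, -8, 0, 0, 0], [-19, -12, 0, 0, 0], [-22, -16, 0, 0, 0], [-26, -21, 0, 0, 0], [-29, -25, 0, 0, 0], [-31, -30, 0, 0, 0], [-34, -35, 0, 0, 0], [-36, -40, 0, 0, 0], [-37, -45, 0, 0, 0], [-38, -51, 0, 0, 0],
```

```bash
python3 - <<'E'
from bench import *
import cv2,numpy as np
c=camera("scene")["frame"];w=camera("wrist")["frame"]
cv2.imwrite("pics/s2.png",np.hstack([cv2.resize(c[160:270,310:430],(400,370)),cv2.resize(w[200:480,120:440],(400,370))])[:,:,::-1])
E
```

```text
(no output)
```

View pics/s2.png

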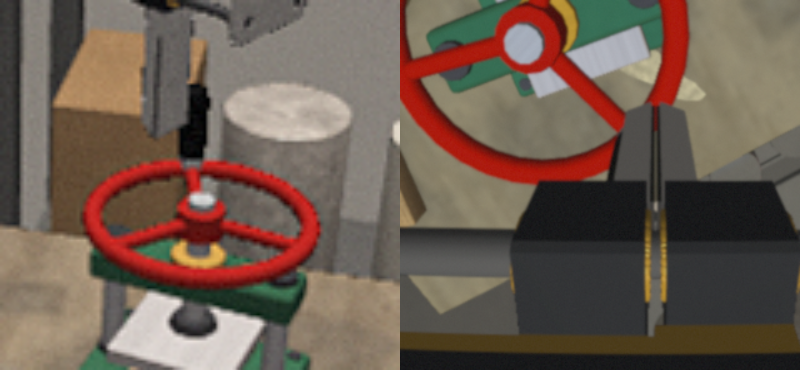

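```bash
python3 - <<'E'
from h import *
from scipy.optimize import least_squares
ct=load("top0.npz");cs=load("scene0.npz")
for n,a,b in [("grey",(243,65),(396,195)),("white",(286,35),(444,203)),("boxcorner",(234,135),(366,191)),("boxcornerL",(200,152),(327,190))]:
    r=least_squares(lambda X:np.r_[proj(ct,[X])[0]-a,proj(cs,[X])[0]-b],[800,0,200]);print(n,r.x.round(),r.fun.round(1))
w=np.load("scene0.npz")
from bench import get_obs; print(get_obs()['wrist_force'],get_obs()['tool_pos'])
E
```

```text
grey [1008.   91.  -17.] [-0.8  0.9  1.4 -0.3]
white [1109.  -20.  -40.] [-0.6  0.6  1.  -0.3]
boxcorner [796.  83.  65.] [  5.9  -6.6 -10.    1.9]
boxcornerL [752. 171.  55.] [ 2.9 -3.5 -5.4  0.9]
[-3.128933   -2.65066326 -0.17418037] [623.28815436 -69.27333582 163.29321917]
```

```bash
python3 path.py 63 39
```

```text
t 6.425 tcp [623.3 -69.3 163.3] ang 63.1 r 69.2 F [-3.1 -2.7 -0.2] j [-0.46  0.45  0.62  1.79 -0.3   1.01  1.85]
[-3, -1, 0, 0, 0], [-5, -2, 0, 0, 0], [-7, -3, 0, 0, 0], [-9, -4, 0, 0, 0], [-11, -6, 0, 0, 0], [-13, -7, 0, 0, 0], [-15, -9, 0, 0, 0], [-16, -11, 0, 0, 0], [-18, -12, 0, 0, 0], [-20, -14, 0, 0, 0], [-22, -16, 0, 0, 0], [-23, -18, 0, 0, 0],
```

Request:
play_rows:
  commands:
    - [-3, -1, 0, 0, 0]
    - [-5, -2, 0, 0, 0]
    - [-7, -3, 0, 0, 0]
    - [-9, -4, 0, 0, 0]

```text
t: 6.92
tool_pos: [630.5, -74.6, 163.0]
ee_rot: [0.001, 1.0, -0.001, -0.002]
wrist_force: [-14.9, -10.4, 2.8]
gripper_width: 0.006
finger_force: 7.3
```

Request:
play_rows:
  commands:
    - [4, 1, 0, 0, 0]
    - [8, 5, 0, 0, 0]
    - [9, 9, 0, 10, 0]
    - [9, 9, 0, 20, 0]
    - [9, 9, 0, 30, 0]
    - [9, 9, 0, 40, 0]
    - [9, 9, 0, 50, 0]
    - [9, 9, 0, 50, 0]

```text
t: 7.92
tool_pos: [623.6, -62.5, 163.5]
ee_rot: [0.421, 0.907, 0.0, 0.0]
wrist_force: [0.3, 0.5, -0.1]
gripper_width: 0.004
finger_force: 0.0
```

```bash
python3 - <<'E'
from bench import *
import cv2,numpy as np
o=get_obs();print(o['t'],o['tool_pos'],o['ee_rot'],o['wrist_force'],o['joint_positions'])
c=camera("scene");t=camera("top");w=camera("wrist")["frame"]
np.savez("scene2.npz",**c);np.savez("top2.npz",**t)
cv2.imwrite("pics/s3.png",np.hstack([cv2.resize(c["frame"][150:270,310:430],(400,400),interpolation=2),cv2.resize(t["frame"][140:260,270:390],(400,400),interpolation=2)])[:,:,::-1])
E
```

```text
7.925 [623.64185888 -62.53311453 163.47748707] [4.21479645e-01 9.06837838e-01 2.07997722e-05 2.09714844e-04] [ 0.26262342  0.54220504 -0.07479015] [-0.61365184  0.50838164  0.83898193  1.79520445 -0.43505645  1.03344948
  1.09186073]
```

View pics/s3.png

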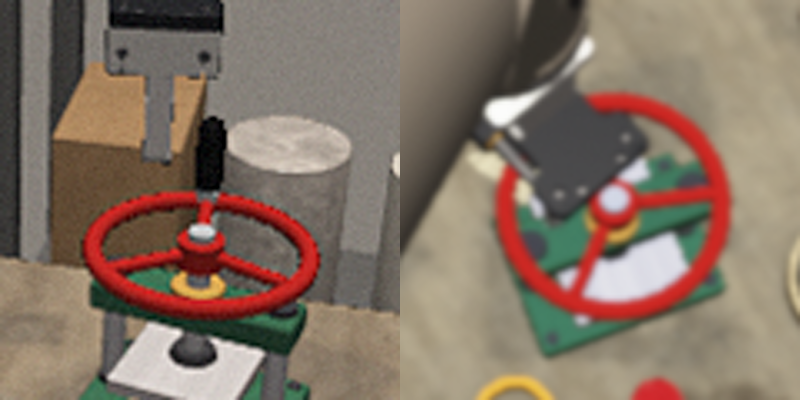

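```bash
cat > path.py <<'E'
import sys,numpy as np
from bench import get_obs
from scipy.spatial.transform import Rotation as Ro
def path(a0,a1,n,R=72,C=(592,-131),zt=163,off=103):
    o=get_obs();p=o['tool_pos'];M=Ro.from_quat(o['ee_rot']).as_matrix();d=p[:2]-C
    xa=np.degrees(np.arctan2(M[1,0],M[0,0]))-180  # pushing face normal
    F=np.array(o['wrist_force'])
    print("t",o['t'],"ang",round(np.degrees(np.arctan2(d[1],d[0])),1),"r",np.hypot(*d).round(1),"z",round(p[2],1),"face",round(xa,1),"F tool",(M.T@F).round(1),"j",np.round(o['joint_positions'],2))
    for a in np.linspace(a0,a1,int(n)+1)[1:]:
        w=np.array([C[0]+R*np.cos(np.radians(a)),C[1]+R*np.sin(np.radians(a)),zt])-p
        s=M.T@w; roll=(xa-(a-off)+180)%360-180
        print([round(v,1) for v in s]+[round(roll,1),0],end=", ")
    print()
if __name__=="__main__": path(*[float(v) for v in sys.argv[1:]])
E
python3 path.py 65 35 12
python3 - <<'E'
from h import *
c=load("scene2.npz");X=plane(c,[(373.3,186)],195)[0];print(X,np.degrees(np.arctan2(X[1]+131,X[0]-592)))
E
```

```text
t 8.075 ang 65.1 r 74.9 z 163.6 face -49.7 F tool [-0.3 -0.7  0.1] j [-0.61  0.51  0.84  1.8  -0.43  1.03  1.09]
[np.float64(-4.2), np.float64(-1.3), np.float64(0.6), np.float64(-9.2), 0], [np.float64(-7.2), np.float64(-0.2), np.float64(0.6), np.float64(-6.7), 0], [np.float64(-10.1), np.float64(0.8), np.float64(0.6), np.float64(-4.2), 0], [np.float64(-13.2), np.float64(1.7), np.float64(0.6), np.float64(-1.7), 0], [np.float64(-16.2), np.float64(2.4), np.float64(0.6), np.float64(0.8), 0], [np.float64(-19.3), np.float64(3.0), np.float64(0.6), np.float64(3.3), 0], [np.float64(-22.4), np.float64(3.5), np.float64(0.6), np.float64(5.8), 0], [np.float64(-25.5), np.float64(3.8), np.float64(0.6), np.float64(8.3), 0], [np.float64(-28.7), np.float64(4.0), np.float64(0.6), np.float64(10.8), 0], [np.float64(-31.8), np.float64(4.1), np.float64(0.6), np.float64(13.3), 0], [np.float64(-34.9), np.float64(4.0), np.float64(0.6), np.float64(15.8), 0], [np.float64(-38.1), np.float64(3.8), np.float64(0.6), np.float64(18.3), 0], 
[646.69519317 -89.39774903 195.        ] 37.25734006249251
```

Request:
play_rows:
  commands:
    - [-4, -1, 0, 0, 0]
    - [-7, 0, 0, 0, 0]
    - [-10, 1, 0, 0, 0]
    - [-13, 2, 0, 0, 0]
    - [-16, 2.5, 0, 1, 0]
    - [-19, 3, 0, 3, 0]
    - [-22, 3.5, 0, 6, 0]
    - [-25.5, 4, 0, 8, 0]
    - [-28.5, 4, 0, 11, 0]
    - [-32, 4, 0, 13, 0]
    - [-35, 4, 0, 16, 0]
    - [-38, 4, 0, 18, 0]

```text
t: 9.57
tool_pos: [650.8, -90.1, 163.3]
ee_rot: [0.56, 0.829, -0.0, -0.0]
wrist_force: [-2.2, 1.5, 0.2]
gripper_width: 0.007
finger_force: 1.0
```

```bash
sed -i 's/\[round(v,1) for v in s\]+\[round(roll,1),0\]/[float(round(v,1)) for v in s]+[float(round(roll,1)),0]/' path.py; python3 path.py 35 -13 12
```

```text
t 9.575 ang 34.8 r 71.6 z 163.3 face -68.1 F tool [ 2.2 -1.4 -0.2] j [-0.58  0.59  0.9   1.72 -0.52  1.08  0.87]
[-4.6, 1.3, 0.3, 3.9, 0], [-9.6, 1.9, 0.3, 7.9, 0], [-14.6, 2.2, 0.3, 11.9, 0], [-19.6, 2.1, 0.3, 15.9, 0], [-24.6, 1.7, 0.3, 19.9, 0], [-29.6, 0.9, 0.3, 23.9, 0], [-34.5, -0.2, 0.3, 27.9, 0], [-39.3, -1.7, 0.3, 31.9, 0], [-44.0, -3.5, 0.3, 35.9, 0], [-48.6, -5.6, 0.3, 39.9, 0], [-53.0, -8.0, 0.3, 43.9, 0], [-57.2, -10.8, 0.3, 47.9, 0],
```

Request:
play_rows:
  commands:
    - [-4.6, 1.3, 0, 4, 0]
    - [-9.6, 2, 0, 8, 0]
    - [-14.6, 2.2, 0, 12, 0]
    - [-19.6, 2.1, 0, 16, 0]
    - [-24.6, 1.7, 0, 20, 0]
    - [-29.6, 1, 0, 24, 0]
    - [-34.5, 0, 0, 28, 0]
    - [-39.3, -1.7, 0, 32, 0]
    - [-44, -3.5, 0, 36, 0]
    - [-48.6, -5.6, 0, 40, 0]
    - [-53, -8, 0, 44, 0]
    - [-57.2, -10.8, 0, 48, 0]

```text
t: 11.08
tool_pos: [662.5, -147.0, 163.4]
ee_rot: [0.849, 0.529, 0.0, -0.0]
wrist_force: [0.8, 3.0, -1.4]
gripper_width: 0.005
finger_force: 1.2
```

```bash
python3 path.py -13 -61 12
```

```text
t 11.075 ang -12.8 r 72.3 z 163.4 face -116.1 F tool [ 3.1 -0.6  1.4] j [-0.56  0.73  1.08  1.68 -0.69  1.17  0.24]
[-5.2, 0.8, 0.4, 3.9, 0], [-10.2, 1.4, 0.4, 7.9, 0], [-15.2, 1.7, 0.4, 11.9, 0], [-20.3, 1.6, 0.4, 15.9, 0], [-25.3, 1.2, 0.4, 19.9, 0], [-30.2, 0.4, 0.4, 23.9, 0], [-35.1, -0.7, 0.4, 27.9, 0], [-39.9, -2.2, 0.4, 31.9, 0], [-44.6, -4.0, 0.4, 35.9, 0], [-49.2, -6.1, 0.4, 39.9, 0], [-53.6, -8.5, 0.4, 43.9, 0], [-57.8, -11.3, 0.4, 47.9, 0],
```

Request:
play_rows:
  commands:
    - [-5, 0.8, 0, 4, 0]
    - [-10, 1.4, 0, 8, 0]
    - [-15, 1.7, 0, 12, 0]
    - [-20, 1.6, 0, 16, 0]
    - [-25, 1.2, 0, 20, 0]
    - [-30, 0.4, 0, 24, 0]

```text
t: 11.82
tool_pos: [649.8, -174.1, 163.4]
ee_rot: [0.94, 0.341, 0.0, -0.0]
wrist_force: [1.2, 2.9, -1.6]
gripper_width: 0.002
finger_force: 1.2
```

```bash
python3 path.py -37 -85 12
```

```text
t 11.825 ang -36.7 r 72.1 z 163.4 face -140.1 F tool [ 2.8 -1.5  1.6] j [-0.56  0.78  1.18  1.69 -0.77  1.21 -0.07]
[-5.3, 0.9, 0.4, 3.9, 0], [-10.3, 1.6, 0.4, 7.9, 0], [-15.3, 1.8, 0.4, 11.9, 0], [-20.4, 1.7, 0.4, 15.9, 0], [-25.4, 1.3, 0.4, 19.9, 0], [-30.3, 0.5, 0.4, 23.9, 0], [-35.2, -0.6, 0.4, 27.9, 0], [-40.1, -2.0, 0.4, 31.9, 0], [-44.7, -3.8, 0.4, 35.9, 0], [-49.3, -6.0, 0.4, 39.9, 0], [-53.7, -8.4, 0.4, 43.9, 0], [-57.9, -11.1, 0.4, 47.9, 0],
```

Request:
play_rows:
  commands:
    - [-5, 0.9, 0, 4, 0]
    - [-10, 1.6, 0, 8, 0]
    - [-15, 1.8, 0, 12, 0]
    - [-20, 1.7, 0, 16, 0]
    - [-25, 1.3, 0, 20, 0]
    - [-30, 0.5, 0, 24, 0]

```text
t: 12.58
tool_pos: [627.3, -193.9, 163.5]
ee_rot: [0.99, 0.138, 0.0, 0.0]
wrist_force: [2.6, 2.2, -1.8]
gripper_width: 0.004
finger_force: 1.2
```

```bash
python3 path.py -61 -85 2
```

```text
t 12.575 ang -60.7 r 72.1 z 163.5 face -164.1 F tool [ 3.1 -1.4  1.8] j [-0.58  0.82  1.27  1.73 -0.83  1.24 -0.38]
[-15.4, 1.9, 0.5, 11.9, 0], [-30.3, 0.6, 0.5, 23.9, 0],
```

Request:
play_rows:
  commands:
    - [8, 0, 0, 0, 0]
    - [16, 0, 0, 0, 0]
    - [18, 0, 0, -10, 0]
    - [18, 0, 0, -20, 0]
    - [18, 0, 0, -30, 0]
    - [18, 0, 0, -40, 0]
    - [18, 0, 0, -50, 0]
    - [18, 0, 0, -60, 0]
    - [18, 0, 0, -70, 0]
    - [18, 0, 0, -80, 0]
    - [18, 0, 0, -90, 0]
    - [18, 0, 0, -90, 0]

```text
t: 14.08
tool_pos: [644.8, -189.0, 163.9]
ee_rot: [0.602, 0.799, 0.0, 0.0]
wrist_force: [0.4, -0.0, -0.0]
gripper_width: 0.002
finger_force: 0.0
```

```bash
python3 path.py -61 -85 2
```

```text
t 14.075 ang -47.7 r 78.4 z 163.9 face -74.0 F tool [-0.1  0.4  0. ] j [-0.42  0.61  0.9   1.69 -0.53  1.1   0.92]
[-1.7, -33.5, 0.9, 102.0, 0], [-0.4, -48.5, 0.9, 114.0, 0],
```

Request:
play_rows:
  commands:
    - [0, 0, 0, -10, 0]
    - [0, 0, 0, -20, 0]
    - [0, 0, 0, -30, 0]
    - [0, 0, 0, -40, 0]
    - [0, 0, 0, -50, 0]
    - [0, 0, 0, -60, 0]
    - [0, 0, 0, -70, 0]
    - [0, 0, 0, -80, 0]
    - [0, 0, 0, -88, 0]
    - [0, 0, 0, -88, 0]

```text
t: 15.32
tool_pos: [644.3, -189.1, 163.4]
ee_rot: [-0.12, 0.993, 0.0, -0.0]
wrist_force: [-0.1, -0.3, -0.0]
gripper_width: 0.006
finger_force: 0.0
```

```bash
python3 path.py -47 -83 12 72 
```

```text
t 15.325 ang -48.0 r 78.2 z 163.4 face -346.2 F tool [ 0.2 -0.3  0. ] j [-0.18  0.5   0.51  1.68 -0.28  1.04  2.24]
[5.2, 4.3, 0.4, 166.8, 0], [8.6, 2.7, 0.4, 169.8, 0], [12.1, 1.3, 0.4, 172.8, 0], [15.7, 0.1, 0.4, 175.8, 0], [19.3, -0.9, 0.4, 178.8, 0], [23.0, -1.7, 0.4, -178.2, 0], [26.7, -2.4, 0.4, -175.2, 0], [30.5, -2.8, 0.4, -172.2, 0], [34.2, -3.1, 0.4, -169.2, 0], [38.0, -3.1, 0.4, -166.2, 0], [41.8, -3.0, 0.4, -163.2, 0], [45.5, -2.6, 0.4, -160.2, 0],
```

Request:
play_rows:
  commands:
    - [5, 4, 0, 0, 0]
    - [8.6, 2.7, 0, 0, 0]
    - [12, 1.3, 0, 0, 0]
    - [15.5, 0, 0, 0, 0]
    - [19.3, -0.9, 0, 0, 0]
    - [23, -1.7, 0, 2, 0]
    - [26.7, -2.4, 0, 5, 0]
    - [30.5, -2.8, 0, 8, 0]
    - [34.2, -3, 0, 11, 0]
    - [38, -3, 0, 14, 0]
    - [41.8, -3, 0, 17, 0]
    - [45.5, -2.6, 0, 20, 0]

```text
t: 16.82
tool_pos: [600.7, -202.4, 163.5]
ee_rot: [0.054, 0.999, 0.0, 0.0]
wrist_force: [1.8, 1.2, -1.4]
gripper_width: 0.005
finger_force: 1.1
```

```bash
sed -i 's/off=103/off=283/' path.py; python3 path.py -83 -131 12 72 
```

```text
t 16.825 ang -83.1 r 71.9 z 163.5 face -6.2 F tool [-1.7  1.4  1.4] j [-0.23  0.46  0.61  1.77 -0.3   1.01  1.96]
[4.8, -1.1, 0.5, 3.8, 0], [9.8, -1.7, 0.5, 7.8, 0], [14.8, -2.0, 0.5, 11.8, 0], [19.8, -1.9, 0.5, 15.8, 0], [24.8, -1.5, 0.5, 19.8, 0], [29.8, -0.7, 0.5, 23.8, 0], [34.7, 0.4, 0.5, 27.8, 0], [39.5, 1.9, 0.5, 31.8, 0], [44.2, 3.7, 0.5, 35.8, 0], [48.8, 5.8, 0.5, 39.8, 0], [53.2, 8.2, 0.5, 43.8, 0], [57.4, 10.9, 0.5, 47.8, 0],
```

Request:
play_rows:
  commands:
    - [4.8, -1.1, 0, 4, 0]
    - [9.8, -1.7, 0, 8, 0]
    - [14.8, -2, 0, 12, 0]
    - [19.8, -1.9, 0, 16, 0]
    - [24.8, -1.5, 0, 20, 0]
    - [29.8, -0.7, 0, 24, 0]
    - [34.7, 0.4, 0, 28, 0]
    - [39.5, 1.9, 0, 32, 0]
    - [44.2, 3.7, 0, 36, 0]
    - [48.8, 5.8, 0, 40, 0]
    - [53.2, 8.2, 0, 44, 0]
    - [57.4, 10.9, 0, 48, 0]

```text
t: 18.32
tool_pos: [544.5, -186.0, 163.6]
ee_rot: [0.456, 0.89, -0.0, 0.0]
wrist_force: [1.3, -1.9, -1.7]
gripper_width: 0.004
finger_force: 1.1
```

```bash
python3 path.py -131 -179 12 72 
```

```text
t 18.325 ang -130.8 r 72.7 z 163.6 face -54.2 F tool [-2.3 -0.1  1.8] j [-0.44  0.41  0.85  1.91 -0.37  0.98  1.2 ]
[5.3, -0.4, 0.6, 3.8, 0], [10.3, -1.0, 0.6, 7.8, 0], [15.4, -1.3, 0.6, 11.8, 0], [20.4, -1.2, 0.6, 15.8, 0], [25.4, -0.8, 0.6, 19.8, 0], [30.4, -0.0, 0.6, 23.8, 0], [35.3, 1.1, 0.6, 27.8, 0], [40.1, 2.5, 0.6, 31.8, 0], [44.8, 4.3, 0.6, 35.8, 0], [49.3, 6.4, 0.6, 39.8, 0], [53.7, 8.8, 0.6, 43.8, 0], [58.0, 11.5, 0.6, 47.8, 0],
```

Request:
play_rows:
  commands:
    - [5.2, -0.6, 1, 4, 0]
    - [10.2, -1.2, 1, 8, 0]
    - [15.2, -1.4, 1, 12, 0]
    - [20.2, -1.3, 2, 16, 0]
    - [25.2, -0.9, 2, 20, 0]
    - [30.2, 0, 2, 24, 0]
    - [35, 1, 2, 28, 0]
    - [39.9, 2.4, 2, 32, 0]
    - [44.6, 4.2, 2, 36, 0]
    - [49.2, 6.3, 2, 40, 0]
    - [53.6, 8.7, 2, 44, 0]
    - [57.8, 11.4, 2, 48, 0]

```text
t: 19.82
tool_pos: [519.4, -132.6, 161.5]
ee_rot: [0.778, 0.628, -0.0, 0.0]
wrist_force: [-1.5, -2.6, -0.6]
gripper_width: 0.005
finger_force: 1.1
```

```bash
python3 path.py -179 -215 12 72 
```

```text
t 19.825 ang -178.7 r 72.7 z 161.5 face -102.2 F tool [-2.8 -1.   0.6] j [-0.73  0.44  1.11  2.   -0.48  0.99  0.4 ]
[4.2, -0.2, -1.5, 2.8, 0], [7.9, -0.8, -1.5, 5.8, 0], [11.6, -1.1, -1.5, 8.8, 0], [15.4, -1.3, -1.5, 11.8, 0], [19.2, -1.3, -1.5, 14.8, 0], [22.9, -1.1, -1.5, 17.8, 0], [26.7, -0.7, -1.5, 20.8, 0], [30.4, -0.1, -1.5, 23.8, 0], [34.1, 0.7, -1.5, 26.8, 0], [37.7, 1.7, -1.5, 29.8, 0], [41.3, 2.9, -1.5, 32.8, 0], [44.8, 4.3, -1.5, 35.8, 0],
```

Request:
play_rows:
  commands:
    - [4, -0.4, 0, 2, 0]
    - [7.8, -0.9, 0, 4, 0]
    - [11.6, -1.2, 0, 6, 0]
    - [15.4, -1.3, 0, 8, 0]
    - [19.2, -1.3, 0, 10, 0]
    - [22.9, -1.1, 0, 12, 0]
    - [26.7, -0.7, 0, 14, 0]
    - [30.4, -0.1, 0, 16, 0]
    - [34.1, 0.7, 0, 18, 0]
    - [37.7, 1.7, 0, 20, 0]
    - [41.3, 2.9, 0, 22, 0]
    - [44.8, 4.3, 0, 24, 0]

```text
t: 21.32
tool_pos: [533.5, -89.1, 161.5]
ee_rot: [0.891, 0.453, -0.0, 0.0]
wrist_force: [-0.1, -4.0, 0.5]
gripper_width: 0.006
finger_force: 1.2
```

```bash
python3 path.py -215 -231 8 72;  python3 - <<'E'
from bench import *
import cv2,numpy as np
c=camera("scene");t=camera("top")
np.savez("scene4.npz",**c);np.savez("top4.npz",**t)
cv2.imwrite("pics/s4.png",np.hstack([cv2.resize(c["frame"][150:270,310:430],(400,400),interpolation=2),cv2.resize(t["frame"][140:260,270:390],(400,400),interpolation=2)])[:,:,::-1])
E
```

```text
t 21.325 ang 144.4 r 71.9 z 161.5 face -126.1 F tool [-3.3  2.3 -0.5] j [-0.86  0.53  1.22  2.   -0.58  1.03  0.01]
[1.8, -0.1, -1.5, 13.9, 0], [4.3, 0.0, -1.5, 15.9, 0], [6.8, 0.2, -1.5, 17.9, 0], [9.3, 0.5, -1.5, 19.9, 0], [11.8, 0.8, -1.5, 21.9, 0], [14.3, 1.2, -1.5, 23.9, 0], [16.7, 1.7, -1.5, 25.9, 0], [19.2, 2.4, -1.5, 27.9, 0],
```

View pics/s4.png

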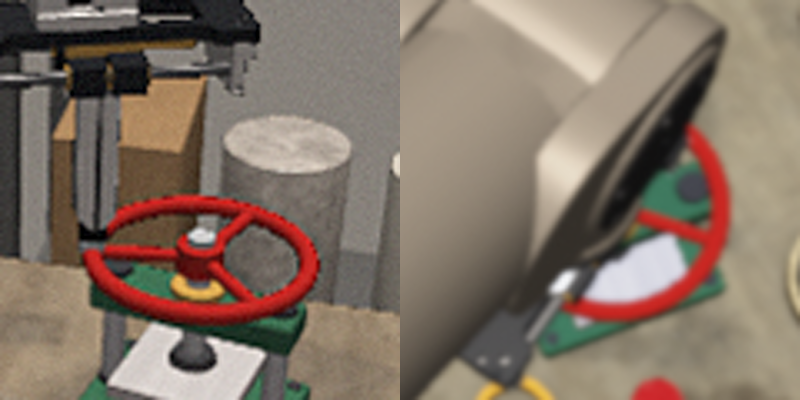

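```bash
cat > ang.py <<'E'
from h import *
def A(f,pts,z,s,o):
    c=load(f)
    P=plane(c,[(p[0]/s+o[0],p[1]/s+o[1]) for p in pts],z)[:,:2]
    d=P[1:]-P[0]; return np.degrees(np.arctan2(d[:,1],d[:,0])).round(1),np.hypot(*d.T).round(0),P[0]
if __name__=="__main__":
    # hub, spokes at rim
    print("start",A("scene0.npz",[(300,270),(150,240),(335,355),(418,232)],136,5,(310,170)))
    print("now",A("scene4.npz",[(200,258),(92,252),(255,302),(251,213)],132,10/3,(310,150)))
E
python3 ang.py
```

```text
start (array([ 113.1, -128.6,  -13.3]), array([68., 69., 65.]), array([ 594.16047816, -128.37058398]))
now (array([ 129.4, -106.4,   11.4]), array([69., 60., 72.]), array([ 588.47700826, -133.40681809]))
```

Request:
play_rows:
  commands:
    - [2, 0, 0, 1, 0]
    - [4.4, 0, 0, 2, 0]
    - [6.8, 0.2, 0, 3, 0]
    - [9.3, 0.5, 0, 4, 0]
    - [11.8, 0.8, 0, 5, 0]
    - [14.3, 1.2, 0, 6, 0]
    - [16.7, 1.7, 0, 7, 0]
    - [19.2, 2.4, 0, 8, 0]
    - [19.2, 2.4, 0, 8, 0]

```text
t: 22.55
tool_pos: [546.9, -74.9, 161.5]
ee_rot: [0.92, 0.391, 0.0, 0.0]
wrist_force: [0.6, -0.4, 0.6]
gripper_width: 0.004
finger_force: 0.2
```

Request:
play_rows:
  commands:
    - [-10, 0, 0, 0, 0]
    - [-25, 0, 0, 0, 0]
    - [-45, 0, 0, 0, 0]
    - [-65, 0, 0, 0, 0]
    - [-65, 0, 0, 0, 0]

```text
t: 23.18
tool_pos: [500.2, -123.3, 161.7]
ee_rot: [0.921, 0.39, 0.0, -0.0]
wrist_force: [1.0, 0.2, -0.4]
gripper_width: 0.006
finger_force: 0.0
```

```bash
python3 path.py -215 -231 1 72;  python3 - <<'E'
from bench import *
import cv2,numpy as np
c=camera("scene");t=camera("top")
np.savez("scene5.npz",**c);np.savez("top5.npz",**t)
cv2.imwrite("pics/s5.png",cv2.resize(c["frame"][170:280,310:440,::-1],None,fx=5,fy=5,interpolation=2))
E
```

```text
t 23.175 ang 175.2 r 92.1 z 161.7 face -134.1 F tool [0.9 0.6 0.4] j [-0.85  0.5   1.28  2.05 -0.58  1.02 -0.05]
[67.0, -0.2, -1.3, 19.9, 0],
```

View pics/s5.png

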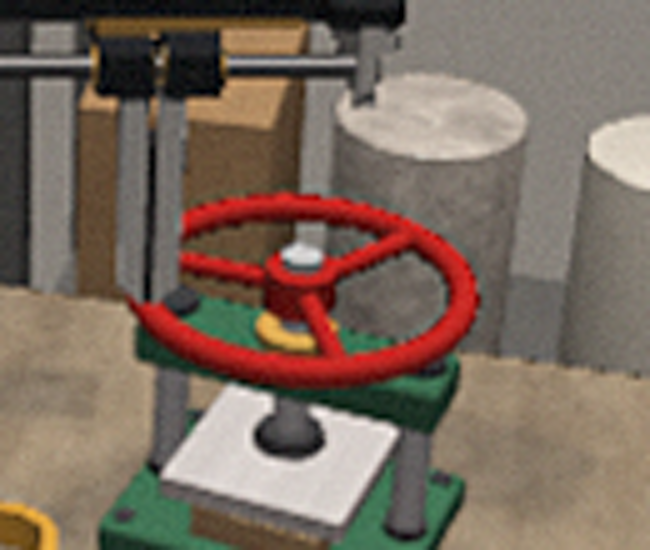

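```bash
python3 - <<'E'
from h import *
# silhouette search: synthesise spoke red-ness score vs handle angle in both images
for f,z in (("scene0.npz",136),("scene5.npz",131)):
    c=load(f);im=c['frame'].astype(float);red=im[...,0]-im[...,1]
    red=cv2.GaussianBlur(red.astype(np.float32),(0,0),0.7)
    out=[]
    for k,off in (("front",-240),("back",-120)):
        best=[]
        for th in np.arange(95,135,.5):
            a=np.radians(th+off);r=np.arange(22,58,1.)
            X=np.c_[592+r*np.cos(a),-131+r*np.sin(a),np.full(len(r),z)]
            uv=proj(c,X).astype(np.float32)
            best.append(cv2.remap(red,uv[None,:,0],uv[None,:,1],1).mean())
        b=np.clip(np.array(best)-0.6*max(best),0,None);out.append(round(float((b*np.arange(95,135,.5)).sum()/b.sum()),1))
    print(f,out)
E
```

```text
scene0.npz [110.4, 115.5]
scene5.npz [113.1, 118.0]
```

```bash
python3 -c "
from bench import *
print(job_done())"
```

```text
the job is handed in; nothing more can be done
None
```

I wound the wheel one turn clockwise and handed the job in. By the last picture the handle stands about 3° short of its start, roughly 6 mm with the 5 mm lowering (limit 13 mm). The push jammed early on and the wrist force reached about 18 N (the limit on the handle is 20 N) before I backed off; after that it stayed under about 4 N. The fingers ended clear of everything, and I got no verdict back.

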